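Tare the canister scale and roll a gas canister up its ramp to the stop

TASK

Weigh the grey gas canister: with the pan still empty, press the green tare key on the scale all the way down and let it come up again, then gently push the canister up the sloped gutter and over the crest so that it comes to rest on the weighing pan against the back stop and does not roll back. Let it roll, do not lift or carry it; take your hand away from everything at the end, and leave the red power key and the other things on the bench alone.

Things in the scene. Friction and masses are not known exactly. Their poses are not given: they have to be found in the camera images.
- scale: bench scale for small gas canisters; its ramp, pan, indicator and keys move with it from start to start. Origin on the bench (z = 0) straight below the crest between ramp and pan, on the centre line. x = level heading in which the canister is rolled: ramp foot x -0.2, crest 0, back stop 0.10; y level across the ramp; z up. White indicator box behind the stop: x 0.112 to 0.204, 170 mm wide, 46 mm tall
- ramp: aluminium gutter, 205 mm long, that rises 10 degrees to the pan; fixed to the scale. Origin on its floor at the crest, 43 mm above the bench; x runs up the slope, z is square to its floor. Floor 190 mm wide between 20 mm high side flanges; at the low end a 14 mm high foot lip (inner face at x = -0.203), floor there 8 mm above the bench. Slippery for steel (friction 0.3 to 0.5)
- pan: steel weighing pan behind the ramp; fixed to the scale. Origin on its floor at the front edge, level with the crest (scale x = 0.003, 43 mm above the bench); x runs to the back stop and falls 6 degrees, z is square to its floor. 20 mm side flanges. A canister let go before its centre is past the crest rolls back down the ramp; past it, it rolls on to the stop by itself and stays. Pushed off-centre by one narrow finger the canister slews
- stop_face (a point): middle of the foot of the back stop's face, where it meets the pan's floor (pan x = 0.090, z = 0). The stop is an upright plate across the pan's far end, 50 mm high above the pan, with a rubber face
- seat (a point): where the canister's centre lies when it rests on the pan against the stop: pan x = 0.0535, z = 0.0365; scale x = 0.060, 74 mm above the bench
- canister: grey steel gas canister, paper label, blue band, brass valve; lies across the gutter at first, against the foot lip (centre at scale x -0.178, 49 mm above the bench). Barrel 73 mm diameter, 150 mm long, domed ends (16 mm at the valve, 11 mm at the other), 197 mm over all with the valve; 0.3 to 0.6 kg. Origin mid-barrel on its axis; y along its axis to the valve (as scale y); x and z turn as it rolls
- tare (a joint): tare (zero) key, green: how far it is pressed down, 0 to 0.005 m; sprung, needs 5 N to go fully down (1.5 N to start), springs back
- tare_top (a point): centre of the top of the green tare key, 67 mm above the bench when not pressed; the key is a 26 mm disc in a 42 mm black ring that is 9 mm lower (4 mm lower than the key's top when fully pressed); at scale x = 0.158, y = +0.056
- power (a joint): power key, red: how far it is pressed down, 0 to 0.005 m; sprung like the tare key
- power_top (a point): centre of the top of the red power key, same make as the tare key, at scale x = 0.158, y = -0.056
- spare: another canister, blue with a yellow band, standing upright near the indicator, same size, 197 mm tall; origin at the centre of its underside
- wrench: steel wrench, 160 mm long, lying on the bench on the far side of the scale; origin under its middle
- regulator: brass pressure regulator with two small gauges and a black knob, about 100 x 60 x 36 mm, lying on the bench on the robot side of the ramp; origin under the middle of its brass block

How it is judged:
By the outcome, as a careful person would: the job done as asked, in the order asked, and still so for the second after the job is handed in, with the robot touching nothing.
It also fails if it takes over 54 s, if anything falls off the work surface, if the arm or the gripper's body presses on something with over 40 N, if the wrist force passes 120 N, or if a joint passes its speed limit or range.

ROBOT

A 7-joint arm with a two-finger parallel gripper is mounted at the origin on the work surface. World frame = base frame: x ahead of the robot, y to its left, z up, the work surface at z = 0. Lengths are in m, angles in rad, forces in N, time in s.
With the tool pointing down it reaches from about 0.425 to 1.025 m from the base axis. Payload 9.4 kg.
Tool frame: the origin (TCP) lies midway between the tips of the shut fingers; the grasp point (between the pads) lies 19 mm behind it; z points along the fingers, y is the direction in which the jaws open and shut (so a half turn about z gives the same grasp; the last joint's range is limited). The gripper opens to 85 mm and grips with 20 to 120 N. Pads are 22 mm wide; open, the fingers measure 114 mm over their backs; the gripper's body (76 mm by 85 mm) begins 54 mm behind the grasp point. The pads swing forward as they close: fully open they stand 13 mm farther back than shut.
Start: joints at [1.036, 0.599, -0.003, 1.599, 0.002, 0.943, -0.08], TCP at [0.32, -0.65, 0.231] pointing down, gripper open.
Joint ranges: [-2.57, 2.57], [-0.35, 1.97], [-1.29, 1.29], [0.11, 2.56], [-1.05, 4.19], [0.11, 1.86], [-2.63, 2.63]. Speed limits (rad/s): [2.22, 2.22, 3.01, 3.01, 3.14, 3.14, 3.14].

INTERFACE

Orientations are given as a 3x3 rotation matrix whose columns are the frame's x, y, z axes.
In Python, from plant import arm, cams gives the robot as it stands.
- The arm moves only by the tool jog_arm, never from a script. Its argument "commands" is a list of rows, each a list of 6 numbers: the shift along the world's x, y, z in cm, then the turn, a rotation vector about the world's x, y, z in rad. In form: [[tx, ty, tz, rx, ry, rz], ...]. A call has 1 to 20 rows; each row shifts and turns the pose as measured when the row begins; what a row does not reach is not made up. A row lasts 1/12 s, in which the tool goes at most 41.7 mm and 7.16 degrees, less where a joint would pass 70% of its speed; a pose out of reach is approached as far as the arm can. A call is refused whole if a number of a shift passes 4.17 or a number of a turn 0.125, either way. A call with a gripper value outside its range is refused whole. "grip" is the finger opening in cm, from 0 to 8.54, set as the call begins (left out, the last holds). The fingers move at their own pace and stop on an object; "grip_force" is the grip in N (left out, the last holds). Time passes only in rows, so rows that do not move let the fingers close. It gives the time, the measured TCP pose, the force and the opening at its end, in the units of the state.
- arm.read_state(): the state, without advancing time (a new reading comes with each control period).
- cams.camera(name): name is "scene" or "top" or "wrist"; returns the picture (420x560x3 uint8, blue, green, red); there is no depth.
- cams.camera_params(name): a dict with "camera_matrix" (3x3 intrinsics, pixels), "k1" (the pictures are not rectified: a ray, as slopes to the right and down, at radius r is drawn at 1 + k1 r^2 times it, then the intrinsics apply), "rvec" (rotation vector, rad) and "tvec" (3), from world to camera coordinates, as OpenCV has them; the wrist camera has in their place "mount" (4x4, takes a point from camera to tool coordinates, whose origin is the TCP and whose axes are the flange's). Camera axes: x right, y down, z forward; pixel columns grow to the right and rows downward; lengths in m; the calibration is good to about 2 mm. A picture is of the moment at which its call begins: read the wrist's pose just before it. camera_params takes no time and is no camera call.
- arm.sign_off(): hands the job in, once; it reports no verdict.
The state is a dict: "time_s": time; "joint_positions": joint angles; "qvel": joint speeds; "tau": joint torques, N m; "ee_pos": TCP position; "tool_rot": TCP orientation; "ft_force": force on the tool from outside, world axes, zero at the start; "moment": the same for the moment, N m; "width": finger opening in m.
Only numpy, scipy, OpenCV 4.12 (cv2) and the standard library are available. Lean on these libraries where they do the work, as an engineer would, in place of code of your own. Each camera call takes 0.05 s, during which the arm holds its last target.

## Working session

There is one attempt and no reset: what is moved stays moved. The work goes in short steps, Python scripts to look and compute and a tool call to move; the robot and the scene stay as the last step left them, time stands still between calls to the robot, and variables do not carry over. Pictures are saved under pics/ and viewed, and the job is handed in when it is done.

Besides the shell and the picture viewer there is one more tool, called by a JSON object that holds its "fn" and its "kwargs", one argument or row to a line. jog_arm: Moves the arm, as the interface text tells. Its arguments: {"type":"object","properties":{"commands":{"type":"array"},"grip":{"type":"number"},"grip_force":{"type":"number"}},"required":["commands"]}

```bash
mkdir -p pics; ls; python3 - <<'E'
from plant import arm,cams
import cv2
s=arm.read_state();print(s)
for n in("scene","top"):
    cv2.imwrite(f"pics/{n}0.png",cams.camera(n));print(n,cams.camera_params(n))
print(cams.camera_params("wrist"))
E
```

```text
pics
{'time_s': 0.0, 'joint_positions': array([ 1.03628379,  0.60010793, -0.00253932,  1.60013131,  0.00175489,
        0.94289551, -0.07984138]), 'qvel': array([-0.00097637, -0.00152385,  0.00103494, -0.00047513, -0.000303  ,
        0.00026216, -0.00018247]), 'tau': array([ 8.20782043e-04, -7.76439500e+01,  1.56493664e+00, -2.58000112e+01,
        1.23605088e-02,  8.97817954e-03,  1.84541005e-05]), 'ee_pos': array([ 0.32022576, -0.64992084,  0.23042891]), 'tool_rot': array([[ 8.97027016e-01,  4.41975034e-01, -7.75299757e-04],
       [ 4.41975701e-01, -8.97026036e-01,  1.33051451e-03],
       [-1.07409873e-04, -1.53617111e-03, -9.99998814e-01]]), 'ft_force': array([0.26833253, 0.07016021, 0.57057279]), 'moment': array([ 0.00358265, -0.00367983, -0.02080651]), 'width': 0.08576525953951553}
scene {'camera_matrix': array([[507.06892072,   0.        , 282.9855328 ],
       [  0.        , 507.06892072, 208.88880969],
       [  0.        ,   0.        ,   1.        ]]), 'k1': -0.139211307573243, 'rvec': array([ 1.69137991,  1.7220922 , -0.77999345]), 'tvec': array([-0.10766178, -0.3171907
[... 184 characters left out ...]
      ]]), 'k1': 0.016966791689661597, 'rvec': array([ 2.17049581, -2.11724554,  0.2310258 ]), 'tvec': array([0.09380878, 0.57994734, 0.89790202])}
{'camera_matrix': array([[347.70038795,   0.        , 283.66197521],
       [  0.        , 347.70038795, 210.73453441],
       [  0.        ,   0.        ,   1.        ]]), 'k1': -0.035400403856369306, 'mount': array([[-5.44689808e-04, -9.52930449e-01, -3.03188492e-01,
         7.72233803e-02],
       [ 9.99999554e-01, -7.52848314e-04,  5.69686916e-04,
         7.00759093e-04],
       [-7.71126954e-04, -3.03188047e-01,  9.52930435e-01,
        -1.43179298e-01],
       [ 0.00000000e+00,  0.00000000e+00,  0.00000000e+00,
         1.00000000e+00]])}
```

View pics/scene0.png

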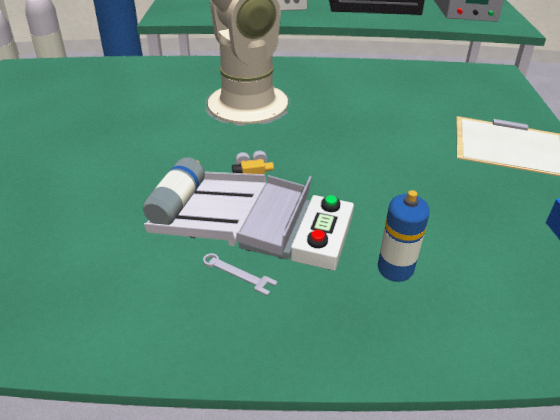

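View pics/top0.png

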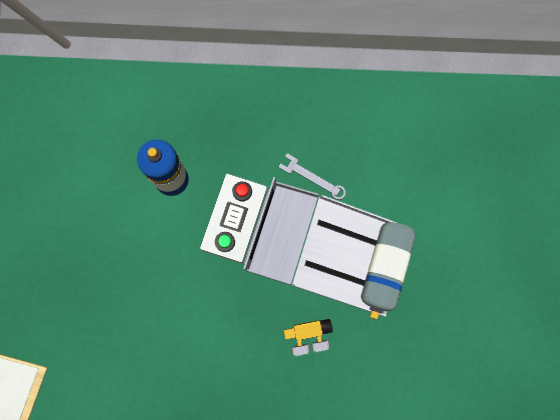

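```bash
cat >h.py <<'E'
import numpy as np,cv2
from plant import arm,cams
from scipy.optimize import least_squares
def proj(P,p):
    d=np.array([p['k1'],0,0,0,0.]);return cv2.projectPoints(np.array(P,float).reshape(-1,3),p['rvec'],p['tvec'],p['camera_matrix'],d)[0].reshape(-1,2)
def ray(uv,p):
    d=np.array([p['k1'],0,0,0,0.]);q=cv2.undistortPoints(np.array(uv,float).reshape(-1,1,2),p['camera_matrix'],d).reshape(2)
    R=cv2.Rodrigues(p['rvec'])[0];return -R.T@p['tvec'],R.T@np.array([q[0],q[1],1])
def onz(uv,p,z):
    c,d=ray(uv,p);return c+d*(z-c[2])/d[2]
def wp(s):
    p=dict(cams.camera_params('wrist'));M=p['mount'];T=np.eye(4);T[:3,:3]=s['tool_rot'];T[:3,3]=s['ee_pos'];C=np.linalg.inv(T@M)
    p['rvec']=cv2.Rodrigues(C[:3,:3])[0];p['tvec']=C[:3,3];return p
def cen(im,col):
    b,g,r=[im[...,i].astype(int) for i in range(3)]
    m=(g>150)&(r<110)&(b<150)&(g-r>90) if col=='g' else (r>150)&(g<90)&(b<90)
    n,l,st,c=cv2.connectedComponentsWithStats(m.astype(np.uint8));k=1+np.argmax(st[1:,4]);return c[k],st[k]
E
python3 - <<'E'
from h import *
for n in("scene","top"):
    im=cv2.imread(f"pics/{n}0.png");p=cams.camera_params(n)
    for c in 'gr':
        uv,st=cen(im,c);print(n,c,uv,st,onz(uv,p,.067))
    o=(130,140) if n=="scene" else (190,140)
    cv2.imwrite(f"pics/{n}0z.png",cv2.resize(im[o[1]:o[1]+200,o[0]:o[0]+260],None,fx=3,fy=3,interpolation=cv2.INTER_CUBIC))
E
```

```text
scene g [330.75903614 198.72289157] [325 195  12   9  83] [0.52775036 0.21330458 0.067     ]
scene r [317.79130435 234.66956522] [311 230  14  11 115] [0.6377262  0.18175884 0.067     ]
top g [224.10434783 240.54782609] [218 235  13  12 115] [0.5280772  0.21176924 0.067     ]
top r [241.69090909 189.3       ] [236 184  12  12 110] [0.63544675 0.18006208 0.067     ]
```

View pics/top0z.png

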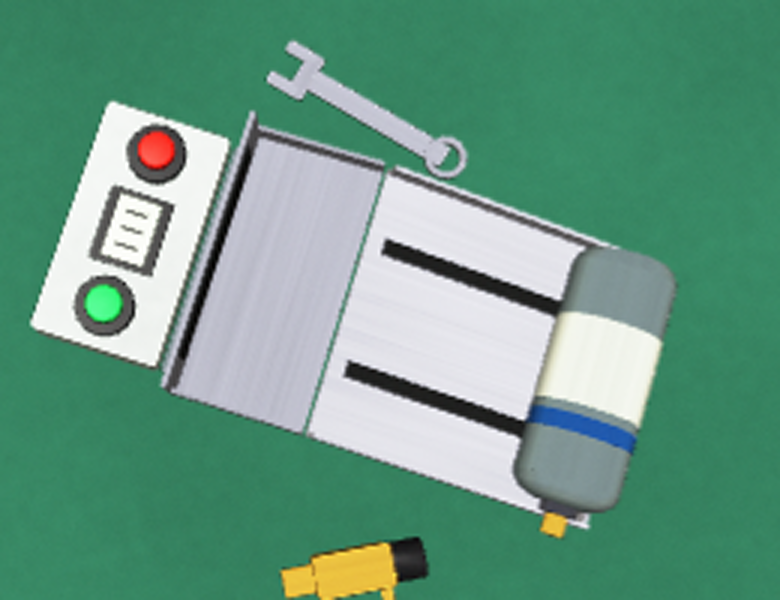

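View pics/scene0z.png

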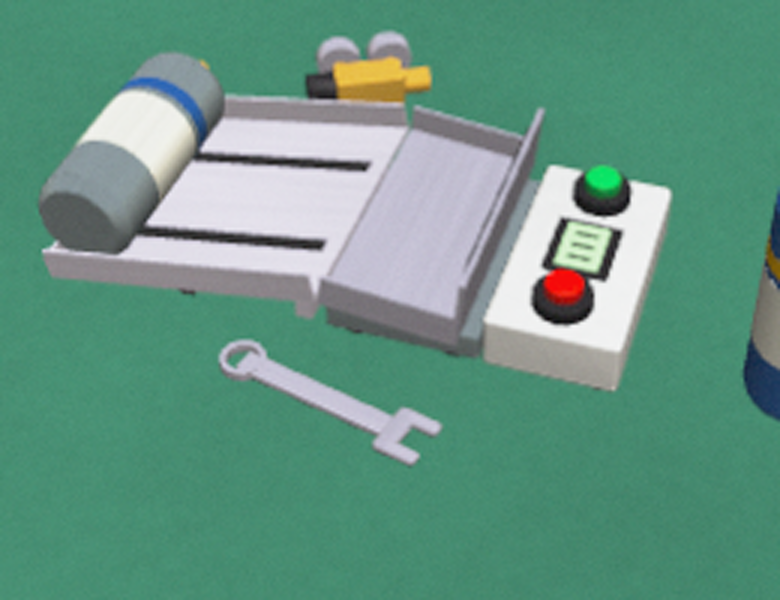

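```bash
python3 - <<'E'
from h import *
P={};
pt=[(.158,.056,.067),(.158,-.056,.067),(.112,-.085,.046),(.204,-.085,.046),(.112,.085,.046),(.204,.085,.046)]
tz=[None,None,(232,140),(110,100),(158,367),(32,327)]
sz=[None,None,(487,332),(618,358),(548,166),(670,187)]
obs={'top':[np.array(q)/3+(190,140)-.33 if q else None for q in tz],'scene':[np.array(q)/3+(130,140)-.33 if q else None for q in sz]}
for n in obs:
    im=cv2.imread(f"pics/{n}0.png")
    for i,c in enumerate('gr'): obs[n][i]=cen(im,c)[0]
prm={n:cams.camera_params(n) for n in obs}
def T(q,P):
    c,s=np.cos(q[2]),np.sin(q[2]);P=np.array(P);return np.c_[q[0]+c*P[:,0]-s*P[:,1],q[1]+s*P[:,0]+c*P[:,1],P[:,2]]
def f(q,ns=('top','scene')):
    return np.concatenate([(proj(T(q,pt),prm[n])-np.array(obs[n])).ravel() for n in ns])
for ns in (('top','scene'),('top',),('scene',)):
    r=least_squares(f,[.537,.045,1.284],args=(ns,),loss='soft_l1');print(ns,r.x,np.abs(r.fun).round(1))
    if len(ns)==2:q=r.x
print('green,red',T(q,pt[:2]))
print('can',T(q,[(-.178,0,.049),(-.25,0,.05),(0,0,.079),(.06,0,.074)]))
for n in prm:print(n,'can px',proj(T(q,[(-.178,0,.049)]),prm[n]))
p=prm['top'];print('spare top',onz((153,153),p,.197),'wrench',onz((290,165),p,.01),onz((340,190),p,.01),'reg',onz((308,330),p,.03),onz((320,346),p,.03))
E
```

```text
('top', 'scene') [0.53843726 0.0441697  1.29038952] [0.1 0.1 0.2 0.3 0.2 1.1 0.9 0.7 0.5 0.1 1.2 0.3 0.8 0.2 0.7 0.6 2.2 3.5
 0.6 1.9 0.8 0.8 0.1 0.4]
('top',) [0.53724459 0.04330017 1.28787575] [0.5 0.3 0.3 0.2 0.3 0.6 0.4 0.3 0.1 0.3 0.8 0.1]
('scene',) [0.54233336 0.04507777 1.29840067] [0.4 1.  0.2 0.4 1.3 2.3 1.8 1.  0.5 0.  0.5 1.1]
green,red [[0.52835042 0.21149649 0.067     ]
 [0.63597602 0.18050087 0.067     ]]
can [[ 0.48917637 -0.12687814  0.049     ]
 [ 0.46925061 -0.19606604  0.05      ]
 [ 0.53843726  0.0441697   0.079     ]
 [ 0.55504205  0.10182627  0.074     ]]
top can px [[388.41055781 264.71970302]]
scene can px [[173.24256955 191.23348581]]
spare top [0.6646399  0.33397669 0.197     ] wrench [0.70835662 0.07743138 0.01      ] [ 0.65467472 -0.03404645  0.01      ] reg [0.3536592  0.03643298 0.03      ] [0.32259562 0.01174867 0.03      ]
```

{"fn": "jog_arm", "kwargs": {
  "commands": [
    [1.0,3.9,0,0,0,0.04],
    [1.0,3.9,0,0,0,0.04],
    [1.0,3.9,0,0,0,0.04],
    [1.0,3.9,0,0,0,0.04],
    [1.0,3.9,0,0,0,0.04],
    [1.0,3.9,0,0,0,0.04],
    [1.0,3.9,0,0,0,0.04],
    [1.0,3.9,0,0,0,0.04],
    [1.0,3.9,0,0,0,0.04],
    [1.0,3.9,0,0,0,0.04],
    [1.0,3.9,0,0,0,0.04],
    [1.0,3.9,0,0,0,0.04],
    [1.0,3.9,0,0,0,0.04],
    [1.0,3.9,0,0,0,0.04],
    [1.0,3.9,0,0,0,0.04],
    [1.0,3.9,0,0,0,0.04],
    [1.0,3.9,0,0,0,0.04],
    [1.0,3.9,0,0,0,0.04]
  ],
  "grip": 0
}}

```text
time_s: 1.6
ee_pos: [0.4914, 0.0702, 0.2261]
tool_rot: [[0.366, 0.93, -0.005], [0.93, -0.366, -0.005], [-0.006, -0.003, -1.0]]
ft_force: [1.1, -0.5, -0.6]
width: -0.0001
```

```bash
cat >look.py <<'E'
import sys
from h import *
s=arm.read_state();im=cams.camera('wrist');cv2.imwrite(f'pics/{sys.argv[1]}.png',im);p=wp(s)
print(s['ee_pos'].round(4),s['ft_force'].round(1),s['time_s'])
for c in 'gr':
    try:
        uv,st=cen(im,c);print(c,uv.round(1),st,onz(uv,p,.067).round(4))
    except Exception as e:print(c,e)
E
python3 look.py w1
```

```text
[0.4914 0.0702 0.2261] [ 1.1 -0.5 -0.6] 1.6
g [259.3  11.7] [244   0  31  27 705] [0.5258 0.2094 0.067 ]
r [404.2   5.9] [388   0  31  14 295] [0.6322 0.1724 0.067 ]
```

View pics/w1.png

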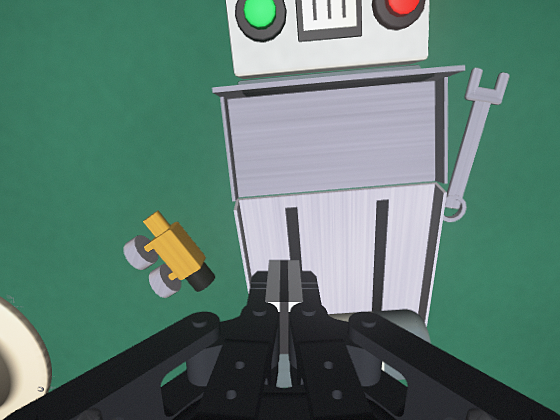

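{"fn": "jog_arm", "kwargs": {
  "commands": [
    [0.6,2.35,-1.0,0,0,0.015],
    [0.6,2.35,-1.0,0,0,0.015],
    [0.6,2.35,-1.0,0,0,0.015],
    [0.6,2.35,-1.0,0,0,0.015],
    [0.6,2.35,-1.0,0,0,0.015],
    [0.6,2.35,-1.0,0,0,0.015],
    [0,0,-1.0,0,0,0],
    [0,0,0,0,0,0]
  ]
}}

```text
time_s: 2.32
ee_pos: [0.5302, 0.2316, 0.1521]
tool_rot: [[0.259, 0.966, -0.002], [0.966, -0.259, 0.002], [0.001, -0.003, -1.0]]
ft_force: [-0.3, -0.2, -0.8]
width: 0.0005
```

```bash
python3 look.py w2
```

```text
[0.5302 0.2316 0.1521] [-0.3 -0.2 -0.8] 2.3167
g [286.  243.7] [269 228  35  32 854] [0.5265 0.2114 0.067 ]
r [441.8 247. ] [425 230  35  34 865] [0.6338 0.1798 0.067 ]
```

View pics/w2.png

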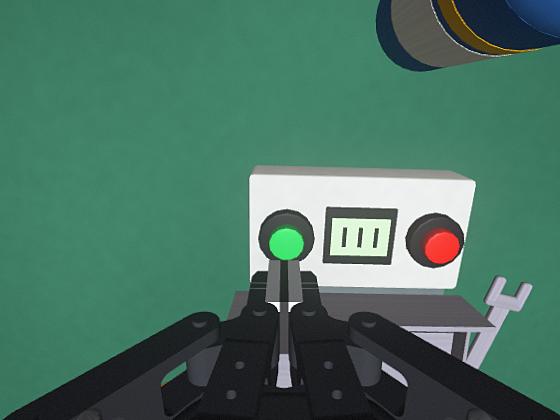

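{"fn": "jog_arm", "kwargs": {
  "commands": [
    [-0.2,-1.0,-1.0,0,0,0],
    [-0.15,-0.9,-1.0,0,0,0],
    [0,0,-1.5,0,0,0],
    [0,0,-1.5,0,0,0],
    [0,0,-1.0,0,0,0],
    [0,0,0,0,0,0],
    [0,0,0,0,0,0]
  ]
}}

```text
time_s: 2.95
ee_pos: [0.5281, 0.2055, 0.0951]
tool_rot: [[0.267, 0.964, 0.002], [0.964, -0.267, 0.001], [0.002, 0.002, -1.0]]
ft_force: [-0.6, 0.4, 0.4]
width: -0.0
```

```bash
python3 look.py w3
```

```text
[0.5281 0.2055 0.0951] [-0.6  0.4  0.4] 2.95
g [277.2 240.4] [ 254  220   47   40 1479] [0.5266 0.2118 0.067 ]
r [483.8 243.3] [ 462  221   45   44 1502] [0.6336 0.18   0.067 ]
```

View pics/w3.png

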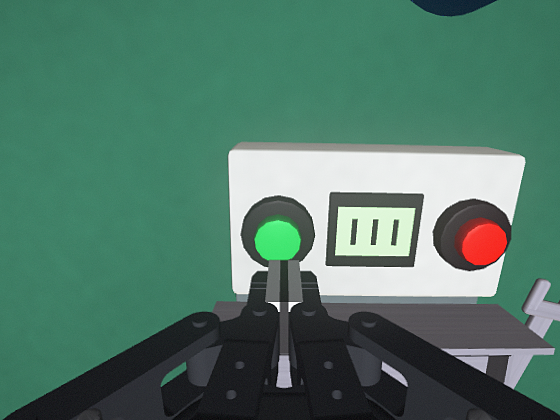

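{"fn": "jog_arm", "kwargs": {
  "commands": [
    [-0.1,0.6,0,0,0,0],
    [0,0,-0.6,0,0,0],
    [0,0,-0.6,0,0,0],
    [0,0,-0.5,0,0,0],
    [0,0,0,0,0,0],
    [0,0,0,0,0,0]
  ]
}}

```text
time_s: 3.5
ee_pos: [0.5284, 0.2132, 0.0794]
tool_rot: [[0.267, 0.964, 0.006], [0.964, -0.267, 0.004], [0.005, 0.005, -1.0]]
ft_force: [-0.4, 0.1, 0.6]
width: 0.0001
```

{"fn": "jog_arm", "kwargs": {
  "commands": [
    [-0.1,-0.1,-0.4,0,0,0],
    [0,0,-0.4,0,0,0],
    [0,0,-0.3,0,0,0],
    [0,0,-0.2,0,0,0],
    [0,0,0,0,0,0],
    [0,0,0,0,0,0]
  ]
}}

```text
time_s: 4.0
ee_pos: [0.5274, 0.2122, 0.0651]
tool_rot: [[0.267, 0.964, 0.006], [0.964, -0.267, 0.004], [0.005, 0.005, -1.0]]
ft_force: [-0.5, -0.1, 2.8]
width: 0.0001
```

Contact, 2.8 N. Pressing on.

{"fn": "jog_arm", "kwargs": {
  "commands": [
    [0,0,-0.2,0,0,0],
    [0,0,-0.2,0,0,0],
    [0,0,-0.2,0,0,0],
    [0,0,-0.1,0,0,0]
  ]
}}

```text
time_s: 4.33
ee_pos: [0.5275, 0.2122, 0.062]
tool_rot: [[0.267, 0.964, 0.009], [0.964, -0.267, 0.003], [0.005, 0.008, -1.0]]
ft_force: [-4.5, -0.9, 14.8]
width: -0.0001
```

{"fn": "jog_arm", "kwargs": {
  "commands": [
    [0,0,-0.1,0,0,0],
    [0,0,-0.1,0,0,0]
  ]
}}

```text
time_s: 4.5
ee_pos: [0.5275, 0.2122, 0.062]
tool_rot: [[0.267, 0.964, 0.011], [0.964, -0.267, 0.003], [0.006, 0.01, -1.0]]
ft_force: [-3.0, -1.1, 12.8]
width: 0.0
```

{"fn": "jog_arm", "kwargs": {
  "commands": [
    [0,0,0.3,0,0,0],
    [0,0,0.5,0,0,0],
    [0,0,1.0,0,0,0],
    [0,0,2.0,0,0,0],
    [0,0,3.0,0,0,0],
    [0,0,3.0,0,0,0],
    [0,0,2.0,0,0,0],
    [0,0,0,0,0,0]
  ]
}}

```text
time_s: 5.17
ee_pos: [0.5257, 0.2119, 0.1866]
tool_rot: [[0.266, 0.964, 0.007], [0.964, -0.266, 0.002], [0.004, 0.007, -1.0]]
ft_force: [0.7, 1.1, 0.3]
width: 0.0004
```

```bash
python3 look.py w4; python3 - <<'E'
from h import *
cv2.imwrite('pics/s4.png',cams.camera('scene'))
E
```

```text
[0.5257 0.2119 0.1866] [0.7 1.1 0.3] 5.1667
g [283.3 203.2] [268 189  31  29 721] [0.5264 0.2115 0.067 ]
r [423.9 205.7] [409 190  31  31 711] [0.6338 0.1795 0.067 ]
```

View pics/w4.png

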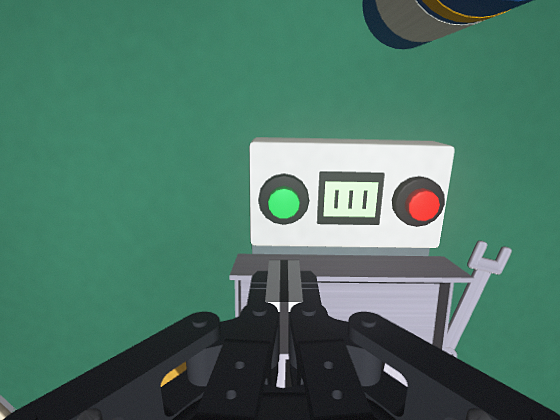

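{"fn": "jog_arm", "kwargs": {
  "commands": [
    [-0.6,-3.9,0,0,0,0],
    [-0.6,-3.9,0,0,0,0],
    [-0.6,-3.9,0,0,0,0],
    [-0.6,-3.9,0,0,0,0],
    [-0.6,-3.9,0,0,0,0],
    [-0.6,-3.9,0,0,0,0],
    [-0.6,-3.9,0,0,0,0],
    [-0.6,-3.9,0,0,0,0],
    [-0.6,-3.9,0,0,0,0],
    [-0.6,-3.9,0,0,0,0],
    [-0.6,-3.0,0,0,0,-0.01],
    [0,0,0,0,0,0],
    [0,0,0,0,0,0]
  ],
  "grip": 8.5
}}

```text
time_s: 6.35
ee_pos: [0.4427, -0.2229, 0.1705]
tool_rot: [[0.27, 0.963, -0.016], [0.963, -0.27, 0.009], [0.004, -0.018, -1.0]]
ft_force: [0.2, -0.1, -0.1]
width: 0.0851
```

```bash
python3 look.py w5
```

```text
[ 0.4427 -0.2229  0.1705] [ 0.2 -0.1 -0.1] 6.35
g attempt to get argmax of an empty sequence
r attempt to get argmax of an empty sequence
```

View pics/w5.png

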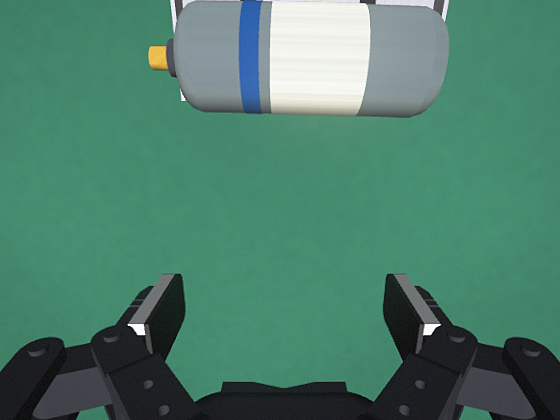

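```bash
python3 - <<'E'
from h import *
s=arm.read_state();p=wp(s)
a=onz((178,62),p,.049);b=onz((448,52),p,.049);ax=(a-b)/np.linalg.norm(a-b)
print(a,b,np.linalg.norm(a-b),ax,'barrel mid',b+ax*(.011+.075))
yaw=1.286;x=np.array([np.cos(yaw),np.sin(yaw),0]);y=np.array([-x[1],x[0],0]);o=np.array([.536,.0441,0])
for q in(a,b,b+ax*.086,s['ee_pos']):print((q-o)@x,(q-o)@y)
for sx in(-.265,-.245,-.22,0):print(sx,o+sx*x)
print(np.degrees(np.arctan2(-ax[1],-ax[0])))
E
```

```text
[ 0.39598346 -0.10201292  0.049     ] [ 0.58155724 -0.14717124  0.049     ] 0.19098926932432145 [-0.97164505  0.23644429  0.        ] barrel mid [ 0.49799576 -0.12683703  0.049     ]
-0.17956665302613828 0.09332434656629313
-0.1707667698885447 -0.09746208653051511
-0.1747292435526956 -0.01155342106270036
-0.282533334744317 0.014744277410229711
-0.265 [ 0.46154507 -0.21022551  0.        ]
-0.245 [ 0.46716431 -0.19103113  0.        ]
-0.22 [ 0.47418836 -0.16703816  0.        ]
0 [0.536  0.0441 0.    ]
-13.676773784984512
```

{"fn": "jog_arm", "kwargs": {
  "commands": [
    [0.8,0.7,0,-0.003,-0.005,-0.004],
    [0.8,0.7,0,-0.003,-0.005,-0.004],
    [0.8,0.7,-1,-0.003,-0.005,-0.004],
    [0,0,-3,0,0,0],
    [0,0,-3,0,0,0],
    [0,0,-2,0,0,0],
    [0,0,0,0,0,0],
    [0,0,0,0,0,0]
  ]
}}

```text
time_s: 7.07
ee_pos: [0.4773, -0.1831, 0.0778]
tool_rot: [[0.263, 0.965, 0.007], [0.965, -0.263, 0.004], [0.005, 0.006, -1.0]]
ft_force: [0.7, 0.2, 0.0]
width: 0.085
```

{"fn": "jog_arm", "kwargs": {
  "commands": [
    [-0.5,-0.9,0,0,0,-0.009],
    [-0.5,-0.9,0,0,0,-0.009],
    [0,0,0,0,0,0],
    [0,0,-1,0,0,0],
    [0,0,-1,0,0,0],
    [0,0,-1,0,0,0],
    [0,0,-0.5,0,0,0],
    [0,0,0,0,0,0],
    [0,0,0,0,0,0]
  ]
}}

```text
time_s: 7.82
ee_pos: [0.4694, -0.2026, 0.0446]
tool_rot: [[0.282, 0.959, 0.016], [0.959, -0.282, 0.001], [0.005, 0.015, -1.0]]
ft_force: [-0.5, -0.6, 0.0]
width: 0.0849
```

```bash
cat >st.py <<'E'
from h import *
s=arm.read_state();yaw=1.286;x=np.array([np.cos(yaw),np.sin(yaw),0]);y=np.array([-x[1],x[0],0]);o=np.array([.536,.0441,0])
e=s['ee_pos'];print('scale x,y,z mm',((e-o)@x*1e3).round(1),((e-o)@y*1e3).round(1),(e[2]*1e3).round(1),'yaw err',np.arctan2(-(s['tool_rot'][:,1]@x),-(s['tool_rot'][:,1]@y)).round(4),'toolz',s['tool_rot'][:,2].round(3),'f',s['ft_force'].round(1),s['time_s'])
E
python3 st.py; python3 look.py w6
```

```text
scale x,y,z mm -255.5 -5.4 44.6 yaw err 0.0011 toolz [ 0.016  0.001 -1.   ] f [-0.5 -0.6  0. ] 7.8167
[ 0.4694 -0.2026  0.0446] [-0.5 -0.6  0. ] 7.8167
g attempt to get argmax of an empty sequence
r attempt to get argmax of an empty sequence
```

View pics/w6.png

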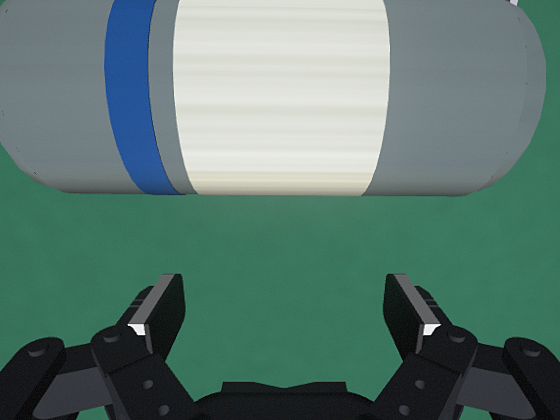

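{"fn": "jog_arm", "kwargs": {
  "commands": [
    [0,0,-0.8,0,0.008,0],
    [0,0,-0.7,0,0.008,0],
    [0,0,0,0,0,0],
    [0.3,0.95,0,0,0,0],
    [0.2,0.7,0,0,0,0],
    [0,0,0,0,0,0]
  ]
}}

```text
time_s: 8.37
ee_pos: [0.4755, -0.1846, 0.0285]
tool_rot: [[0.283, 0.959, -0.001], [0.959, -0.283, 0.001], [0.001, -0.001, -1.0]]
ft_force: [-0.6, -0.4, -0.5]
width: 0.085
```

```bash
python3 st.py
```

```text
scale x,y,z mm -236.5 -6.2 28.5 yaw err 0.0018 toolz [-0.001  0.001 -1.   ] f [-0.6 -0.4 -0.5] 8.3667
```

Now push slowly: contact, then up the slope.

{"fn": "jog_arm", "kwargs": {
  "commands": [
    [0.14,0.5,0,0,0,0],
    [0.12,0.4,0,0,0,0],
    [0.11,0.4,0.0,0,0,0],
    [0.11,0.4,0.05,0,0,0],
    [0.11,0.4,0.07,0,0,0],
    [0.11,0.4,0.07,0,0,0],
    [0.11,0.4,0.07,0,0,0],
    [0.11,0.4,0.07,0,0,0]
  ]
}}

```text
time_s: 9.03
ee_pos: [0.4846, -0.1499, 0.0332]
tool_rot: [[0.283, 0.959, -0.002], [0.959, -0.283, -0.002], [-0.002, -0.001, -1.0]]
ft_force: [-1.6, -3.2, 1.4]
width: 0.0849
```

```bash
python3 st.py;python3 look.py w7
```

```text
scale x,y,z mm -200.6 -5.2 33.2 yaw err 0.0024 toolz [-0.002 -0.002 -1.   ] f [-1.6 -3.2  1.4] 9.0333
[ 0.4846 -0.1499  0.0332] [-1.6 -3.2  1.4] 9.0333
g attempt to get argmax of an empty sequence
r attempt to get argmax of an empty sequence
```

View pics/w7.png

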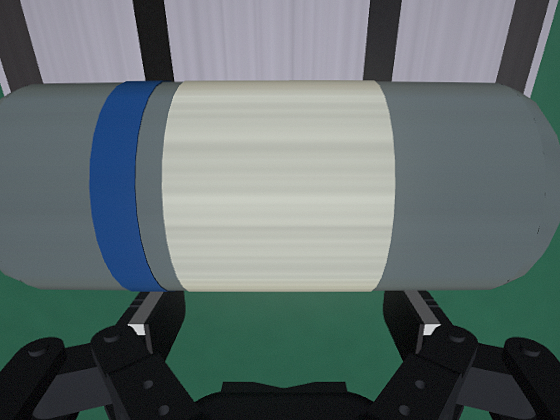

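{"fn": "jog_arm", "kwargs": {
  "commands": [
    [0.11,0.4,0.07,0,0,0],
    [0.11,0.4,0.07,0,0,0],
    [0.11,0.4,0.07,0,0,0],
    [0.11,0.4,0.07,0,0,0],
    [0.11,0.4,0.07,0,0,0],
    [0.11,0.4,0.07,0,0,0],
    [0.11,0.4,0.07,0,0,0],
    [0.11,0.4,0.07,0,0,0],
    [0.11,0.4,0.07,0,0,0],
    [0.11,0.4,0.07,0,0,0],
    [0.11,0.4,0.07,0,0,0],
    [0.11,0.4,0.07,0,0,0],
    [0.11,0.4,0.07,0,0,0],
    [0.11,0.4,0.07,0,0,0],
    [0.11,0.4,0.07,0,0,0],
    [0.11,0.4,0.07,0,0,0]
  ]
}}

```text
time_s: 10.42
ee_pos: [0.5037, -0.0786, 0.0456]
tool_rot: [[0.283, 0.959, -0.002], [0.959, -0.283, -0.001], [-0.002, -0.002, -1.0]]
ft_force: [-0.5, -2.9, 1.2]
width: 0.0852
```

```bash
python3 st.py;python3 look.py w8
```

```text
scale x,y,z mm -126.8 -3.5 45.6 yaw err 0.0023 toolz [-0.002 -0.001 -1.   ] f [-0.5 -2.9  1.2] 10.4167
[ 0.5037 -0.0786  0.0456] [-0.5 -2.9  1.2] 10.4167
g attempt to get argmax of an empty sequence
r attempt to get argmax of an empty sequence
```

View pics/w8.png

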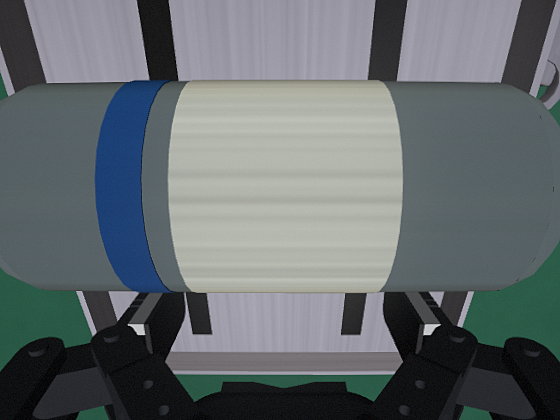

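{"fn": "jog_arm", "kwargs": {
  "commands": [
    [0.115,0.4,0.07,0,0,0],
    [0.115,0.4,0.07,0,0,0],
    [0.115,0.4,0.07,0,0,0],
    [0.115,0.4,0.07,0,0,0],
    [0.115,0.4,0.07,0,0,0],
    [0.115,0.4,0.07,0,0,0],
    [0.115,0.4,0.07,0,0,0],
    [0.115,0.4,0.07,0,0,0],
    [0.115,0.4,0.07,0,0,0],
    [0.115,0.4,0.07,0,0,0],
    [0.115,0.4,0.07,0,0,0],
    [0.115,0.4,0.07,0,0,0],
    [0.1,0.35,0.06,0,0,0],
    [0.08,0.3,0.05,0,0,0]
  ]
}}

```text
time_s: 11.63
ee_pos: [0.5209, -0.0175, 0.0562]
tool_rot: [[0.283, 0.959, -0.003], [0.959, -0.283, -0.001], [-0.002, -0.002, -1.0]]
ft_force: [-0.5, -2.1, 2.1]
width: 0.0849
```

```bash
python3 st.py;python3 look.py w9
```

```text
scale x,y,z mm -63.3 -2.8 56.2 yaw err 0.0018 toolz [-0.003 -0.001 -1.   ] f [-0.5 -2.1  2.1] 11.6333
[ 0.5209 -0.0175  0.0562] [-0.5 -2.1  2.1] 11.6333
g attempt to get argmax of an empty sequence
r attempt to get argmax of an empty sequence
```

View pics/w9.png

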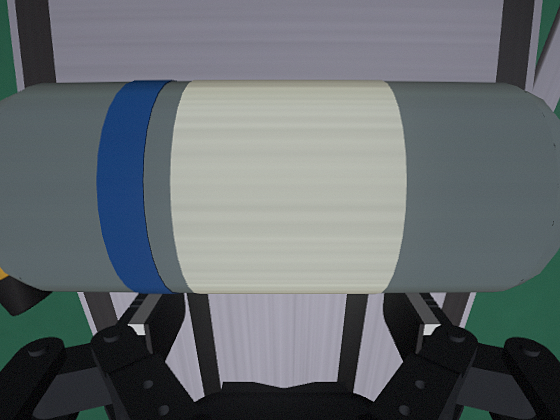

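{"fn": "jog_arm", "kwargs": {
  "commands": [
    [0.08,0.28,0.05,0,0,0],
    [0.08,0.28,0.05,0,0,0],
    [0.08,0.28,0.04,0,0,0],
    [0.08,0.28,0.03,0,0,0],
    [0.07,0.25,0,0,0,0],
    [0.07,0.25,0,0,0,0],
    [0.07,0.25,0,0,0,0]
  ]
}}

```text
time_s: 12.27
ee_pos: [0.5275, 0.0047, 0.0581]
tool_rot: [[0.282, 0.959, -0.001], [0.959, -0.282, 0.001], [0.001, -0.001, -1.0]]
ft_force: [-0.6, 0.1, -0.1]
width: 0.0851
```

```bash
python3 st.py;python3 look.py w10
```

```text
scale x,y,z mm -40.2 -2.9 58.1 yaw err 0.0008 toolz [-0.001  0.001 -1.   ] f [-0.6  0.1 -0.1] 12.2667
[0.5275 0.0047 0.0581] [-0.6  0.1 -0.1] 12.2667
g attempt to get argmax of an empty sequence
r attempt to get argmax of an empty sequence
```

View pics/w10.png

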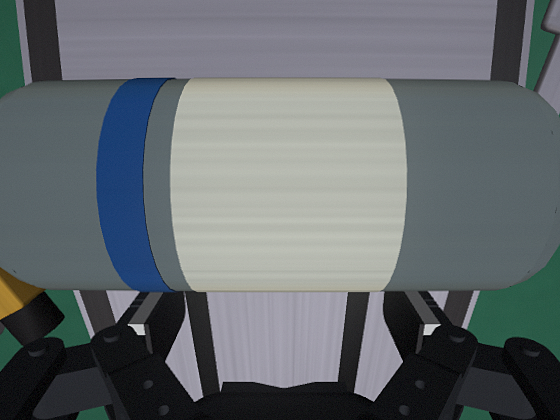

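{"fn": "jog_arm", "kwargs": {
  "commands": [
    [0.06,0.2,0,0,0,0],
    [0.04,0.15,0,0,0,0],
    [0,0,0,0,0,0],
    [0,0,0,0,0,0],
    [0,0,0,0,0,0],
    [0,0,0,0,0,0]
  ]
}}

```text
time_s: 12.82
ee_pos: [0.5292, 0.0102, 0.0579]
tool_rot: [[0.28, 0.96, -0.0], [0.96, -0.28, 0.002], [0.002, -0.001, -1.0]]
ft_force: [-0.2, -0.7, -0.2]
width: 0.085
```

```bash
python3 st.py;python3 look.py w11
```

```text
scale x,y,z mm -34.5 -3.0 57.9 yaw err -0.0009 toolz [-0.     0.002 -1.   ] f [-0.2 -0.7 -0.2] 12.8167
[0.5292 0.0102 0.0579] [-0.2 -0.7 -0.2] 12.8167
g attempt to get argmax of an empty sequence
r attempt to get argmax of an empty sequence
```

View pics/w11.png

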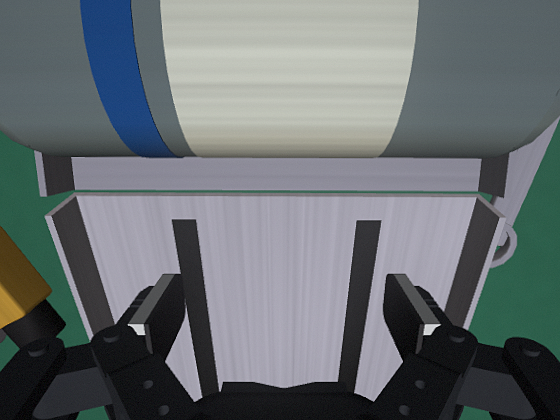

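It rolled off the fingers onto the pan. I'll wait for it to settle, then back away and rise.

{"fn": "jog_arm", "kwargs": {
  "commands": [
    [0,0,0,0,0,0],
    [0,0,0,0,0,0],
    [0,0,0,0,0,0],
    [0,0,0,0,0,0],
    [0,0,0,0,0,0],
    [0,0,0,0,0,0],
    [0,0,0,0,0,0],
    [0,0,0,0,0,0],
    [0,0,0,0,0,0],
    [0,0,0,0,0,0],
    [0,0,0,0,0,0],
    [0,0,0,0,0,0]
  ]
}}

```text
time_s: 13.87
ee_pos: [0.529, 0.0096, 0.0579]
tool_rot: [[0.281, 0.96, -0.0], [0.96, -0.281, 0.002], [0.002, -0.001, -1.0]]
ft_force: [0.3, 0.3, 0.4]
width: 0.0852
```

```bash
python3 st.py;python3 look.py w12
```

```text
scale x,y,z mm -35.1 -3.0 57.9 yaw err -0.0001 toolz [-0.     0.002 -1.   ] f [0.3 0.3 0.4] 13.8667
[0.529  0.0096 0.0579] [0.3 0.3 0.4] 13.8667
g attempt to get argmax of an empty sequence
r attempt to get argmax of an empty sequence
```

{"fn": "jog_arm", "kwargs": {
  "commands": [
    [-0.3,-1,0.3,0,0,0],
    [-0.3,-1,1,0,0,0],
    [-0.3,-1,1.5,0,0,0],
    [-0.3,-1,2.5,0,0,0],
    [-0.3,-1,3,0,0,0],
    [-0.3,-1,3,0,0,0],
    [-0.5,-2,2,0,0,0],
    [-0.8,-3.5,0,0,0,0],
    [-0.8,-3.5,0,0,0,0],
    [-0.8,-3.5,0,0,0,0],
    [-0.8,-3.5,0,0,0,0],
    [-0.5,-2,0,0,0,0],
    [0,0,0,0,0,0],
    [0,0,0,0,0,0],
    [0,0,0,0,0,0]
  ]
}}

```text
time_s: 15.17
ee_pos: [0.4565, -0.2498, 0.2004]
tool_rot: [[0.283, 0.959, -0.002], [0.959, -0.283, -0.005], [-0.005, -0.0, -1.0]]
ft_force: [0.7, 0.0, 0.2]
width: 0.0851
```

```bash
python3 st.py; python3 - <<'E'
from h import *
for n,o in(("scene",(130,130)),("top",(150,120))):
    im=cams.camera(n);cv2.imwrite(f"pics/{n}f.png",cv2.resize(im[o[1]:o[1]+210,o[0]:o[0]+280],None,fx=2.8,fy=2.8,interpolation=cv2.INTER_CUBIC))
E
```

```text
scale x,y,z mm -304.4 -6.3 200.4 yaw err 0.0026 toolz [-0.002 -0.005 -1.   ] f [0.7 0.  0.2] 15.1667
```

View pics/scenef.png

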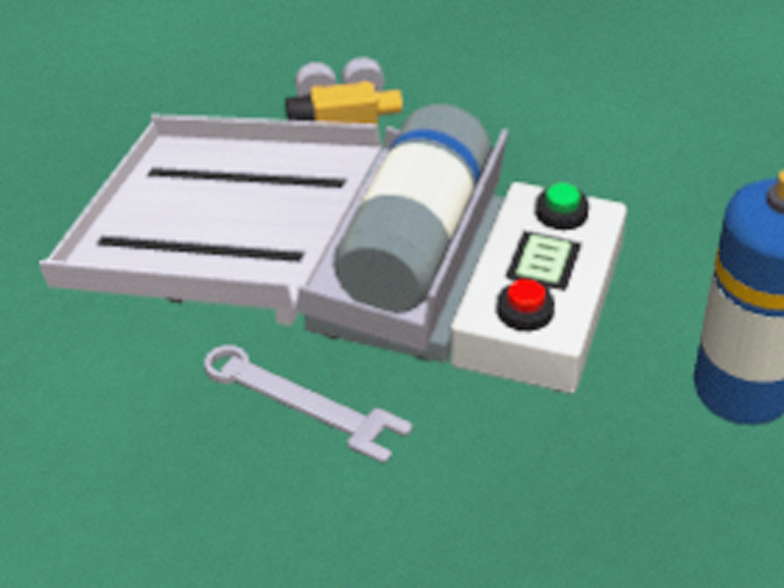

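View pics/topf.png

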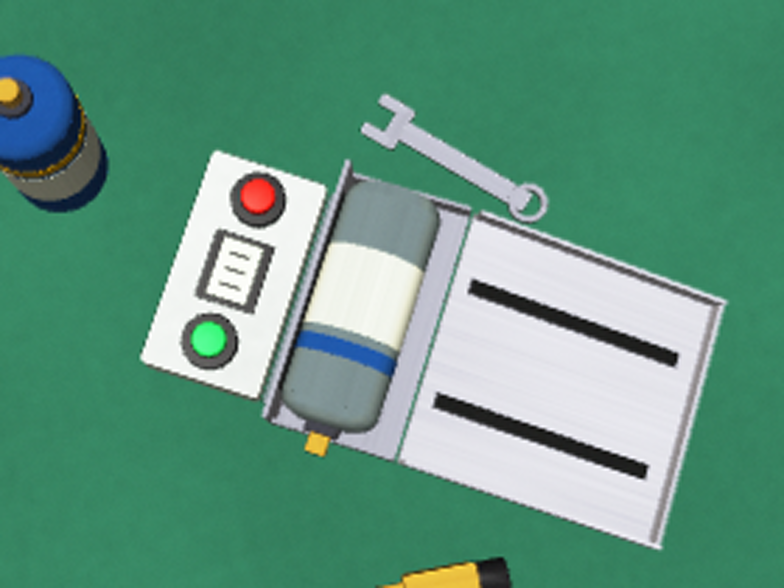

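View pics/w12.png

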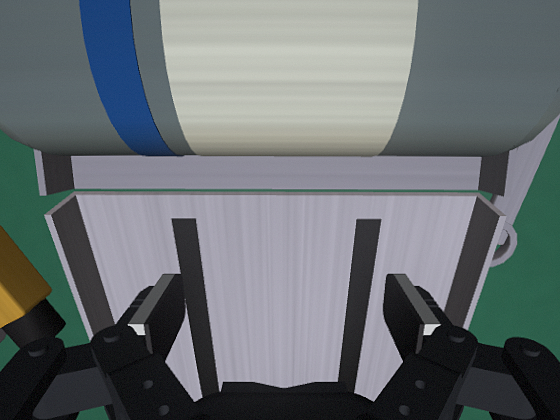

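```bash
python3 - <<'E'
from h import *
yaw=1.286;x=np.array([np.cos(yaw),np.sin(yaw),0]);y=np.array([-x[1],x[0],0]);o=np.array([.536,.0441,0])
im=cams.camera('top');p=cams.camera_params('top')
C=o+.06*x-.003*y+np.array([0,0,.074])
# expected silhouette outline for seated barrel
for e in(-.075,.075):
    for a in np.linspace(0,2*np.pi,60):
        u=proj(C+e*y+.0365*(np.cos(a)*x+np.sin(a)*np.array([0,0,1])),p)[0];im[int(round(u[1])),int(round(u[0]))]=(255,0,255)
cv2.imwrite('pics/ov.png',cv2.resize(im[150:300,220:360],None,fx=4,fy=4,interpolation=cv2.INTER_NEAREST));print(arm.read_state()['time_s'])
E
```

```text
15.3167
```

View pics/ov.png

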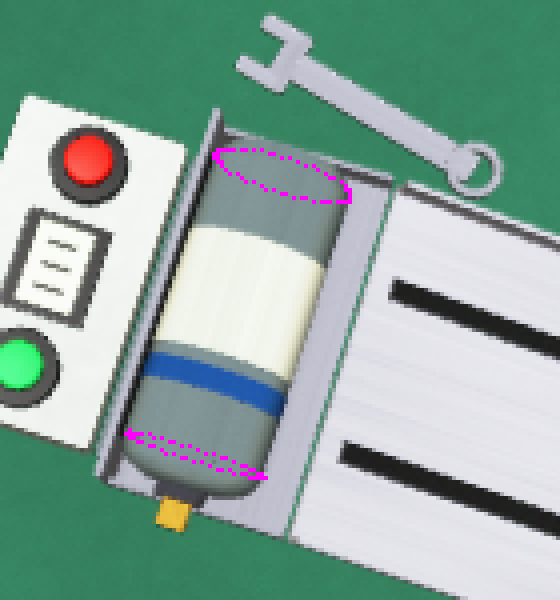

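The magenta outline, drawn where a seated canister should be, matches the barrel edges at both ends. The canister is square and against the stop, so I'm handing in.

```bash
python3 -c "
from plant import arm
arm.sign_off()"
```

```text
the job is handed in; nothing more can be done
```

The canister is on the weighing pan against the back stop, and I handed the job in at about 15.3 s of the 54 s allowed.

- **Tare key:** With the pan empty, I pressed the green key with shut fingers. The tool stopped at z = 62 mm, which is the full 5 mm of travel, at about 15 N. I then released it, and the wrist picture showed it back up.
- **Canister:** I pushed it up the gutter with both open fingers at about 3–4 N. It stayed square to the ramp, passed the crest and rolled to the stop by itself.
- **Last checks:** The canister did not move between two wrist pictures about 1 s apart. In the top view its outline matches the expected seated position at both ends to within about a pixel (2 mm). The gripper is clear of everything, with wrist force near zero. The red key, spare canister and wrench look untouched in the final pictures. The regulator also looks untouched, though the final top picture shows only part of it.

No check failed. The separate position fits from the top and scene cameras differed by about 5 mm, so I relied on the top and wrist views.

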